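# Screw home the loose lid of a sample canister

### The job

On the sorting desk stand two sample transport canisters: one is properly shut, the other has its lid lying loose and high on the collar, not yet in its thread. Without lifting that lid off, turn it backward (anticlockwise seen from above) until its lugs drop into the thread slots, then turn it forward (clockwise) until it is fully home, and let go. Leave the shut canister and the pump bottle alone.

Things in the scene. Friction and masses are not known exactly. Their poses are not given: they have to be found in the camera images.
- lid: Loose grey lid, 0.15 kg: 77 mm round plug (12 mm deep) with three flat lugs 14 mm wide, 4 mm thick, out to 50 mm from the axis, at 0 (along +x), 120 and 240 deg; on top an upright grip bar along x, 62 long, 14 thick, its top 50 mm above the origin. Origin: on the axis, at the lugs' underside; z up. At first the lugs lie on the canister's collar, 0.05-0.44 rad anticlockwise of home.
- canister: White canister, fixed, 120 mm across, 100 tall; origin: centre of underside, z up. The flat collar on top has a black slot per lug, 1.0 rad anticlockwise of home. There (+-0.17 rad) the lid sinks 10 mm by its weight, or lightly pushed if gripped tight. Then 1.0 rad clockwise under the ridges, sinking 3 mm more (1.5 mm play), to a firm stop: home = lid x along canister x, lid origin 88 mm up.
- spare: The other canister, same make and size, fixed, already shut: its lugs are hidden under the collar and its bar stands 13 mm lower (bar top 137 mm above the desk; that of the loose lid 150 mm). Either canister may be the left or the right one. Origin: centre of its underside.
- bottle: Loose white pump bottle of hand sanitiser with a green band, 64 mm across and 183 mm tall, standing beyond the canisters. Origin: centre of its underside; z up.
There are look-alikes about, which are no part of the job. There is more than one size of the lid; the job needs the middle-sized.

How it is judged:
By the outcome, as a careful person would: the job done as asked, in the order asked, and still so for the second after the job is handed in, with the robot touching nothing.
It also fails if it takes over 32 s, if anything falls off the work surface, if the arm or the gripper's body presses on something with over 40 N, if the wrist force passes 120 N, or if a joint passes its speed limit or range.

### The arm

A 6-joint arm with a two-finger parallel gripper is mounted at the origin on the work surface. World frame = base frame: x ahead of the robot, y to its left, z up, the work surface at z = 0. Lengths are in m, angles in rad, forces in N, time in s.
With the tool pointing down it reaches from about 0.25 to 0.725 m from the base axis. Payload 4 kg.
Tool frame: the origin (TCP) lies midway between the tips of the shut fingers; the grasp point (between the pads) lies 19 mm behind it; z points along the fingers, y is the line along which they close (so a half turn about z gives the same grasp; the last joint's range is limited). The gripper opens to 85 mm and grips with 20 to 120 N. Pads are 22 mm wide; open, the fingers measure 114 mm over their backs; the gripper's body (76 mm by 85 mm) begins 54 mm behind the grasp point. The pads swing forward as they close: fully open they stand 13 mm farther back than shut.
Start: joints at [1.154, 0.241, 0.005, 1.335, 0, 1.571], TCP at [0.202, 0.457, 0.231] pointing down, gripper open.
Joint ranges: [-2.72, 2.72], [-1.05, 1.87], [-1.09, 1.28], [-1.99, 2.15], [-1.42, 1.44], [-3.14, 3.14]. Speed limits (rad/s): [2.79, 2.79, 3.14, 3.14, 3.14, 3.14].

### API

Orientations are given as a unit quaternion [x, y, z, w].
In Python, from workcell import get_obs, camera, job_done, silhouettes gives the robot as it stands. The module is installed in compiled form; this text tells all that it offers.
- The arm moves only by the tool drive_tool, never from a script. Its argument "increments" is a list of rows, each a list of 3 entries, a list of its own where there are three numbers: the shift along the world's x, y, z in mm, then the turn, a rotation vector about the world's x, y, z in degrees, then the opening, from 0 (shut) to 1 (fully open). A call has 1 to 8 rows; each row shifts and turns the commanded pose from where the row before left it; what a row does not reach is not made up. A row lasts 1/12 s, in which the tool goes at most 41.7 mm and 7.16 degrees, less where a joint would pass 70% of its speed; a pose out of reach is approached as far as the arm can. A call is refused whole if a number of a shift passes 41.7 or a number of a turn 7.16, either way. A call with a gripper value outside its range is refused whole. The fingers move at their own pace and stop on an object; the grip force is fixed at half the most. Time passes only in rows, so rows that do not move let the fingers close. It gives the time, the measured TCP pose, the force, the opening and the grip force at its end, in the units of the state.
- get_obs(): the state, without advancing time (a new reading comes with each control period).
- camera(name): name is "side" or "top" or "wrist"; returns a dict with "image" (420x560x3 uint8, red, green, blue), "K" (3x3 intrinsics, pixels), "k1" (the pictures are not rectified: a ray, as slopes to the right and down, at radius r is drawn at 1 + k1 r^2 times it, then the intrinsics apply), "view" (4x4, takes a point from world to camera coordinates). Camera axes: x right, y down, z forward; pixel columns grow to the right and rows downward; lengths in m; the calibration is good to about 2 mm. A picture is of the moment at which its call begins. There is no depth.
- job_done(): hands the job in; it is judged then, once.
Trained networks look in a picture, given as the dict that the camera call returned (one of the last four; its "shot" number tells which), for a name from the list of things; names that differ only in an ending like _2 or _b are one class to them, and where a whole thing is asked for, a point or a joint stands for the part that bears it (a point fixed in the world has none). Each returns a list of dicts, best first, with "conf" (0 to 1); they miss things now and then, are a little off and sometimes report something else, mostly with a low value. They report only what shows in the picture. A call takes as long as a camera call. They do not tell look-alikes from the thing itself.
- silhouettes(query, picture): "region" (420x560 bool, what is visible of it) and "bbox" ([left, top, right, bottom] in pixels, round what is visible of it).
The state is a dict: "clock": time; "joint_pos": joint angles; "joint_vel": joint speeds; "tau": joint torques, N m; "eef_pos": TCP position; "tool_rot": TCP orientation; "ft_force": force on the tool from outside, world axes, zero at the start; "ft_torque": the same for the moment, N m; "grip_width": finger opening in m; "grasp_force": force on a finger pad.
Only numpy, scipy, OpenCV 4.12 (cv2) and the standard library are available. Lean on these libraries where they do the work, as an engineer would, in place of code of your own. Each camera call takes 0.05 s, during which the arm holds its last target. There are 200 camera calls.

## Working session

There is one attempt and no reset: what is moved stays moved. The work goes in short steps, Python scripts to look and compute and a tool call to move; the robot and the scene stay as the last step left them, time stands still between calls to the robot, and variables do not carry over. Pictures are saved under pics/ and viewed, at most 10 in all, crops included, and the job is handed in when it is done.

Besides the shell and the picture viewer there is one more tool, called after "Call:" by a JSON object that holds its "fn" and its "kwargs". drive_tool: Moves the arm, as the interface text tells. Its arguments: {"type":"object","properties":{"increments":{"type":"array"}},"required":["increments"]}

```bash
mkdir -p pics; cat > h.py <<'E'
import numpy as np, cv2
from workcell import get_obs, camera, silhouettes
def ray(c,u,v):
    K=c["K"]; p=np.array([(u-K[0,2])/K[0,0],(v-K[1,2])/K[1,1]]); q=p.copy()
    for _ in range(20): q=p/(1+c["k1"]*(q@q))
    R=c["view"][:3,:3]; t=c["view"][:3,3]
    return -R.T@t, R.T@np.array([q[0],q[1],1])
def atz(c,u,v,z):
    o,d=ray(c,u,v); return o+d*(z-o[2])/d[2]
def proj(c,P):
    p=c["view"][:3,:3]@np.array(P)+c["view"][:3,3]; q=p[:2]/p[2]; q=q*(1+c["k1"]*(q@q))
    return c["K"][:2,:2]@q+c["K"][:2,2]
def tri(obs):
    A=0;b=0
    for c,u,v in obs:
        o,d=ray(c,u,v); d/=np.linalg.norm(d); M=np.eye(3)-np.outer(d,d); A=A+M;b=b+M@o
    return np.linalg.solve(A,b)
def save(c,n,crop=None,s=1):
    im=c["image"][...,::-1]
    if crop: l,t,r,b=crop; im=im[t:b,l:r]
    cv2.imwrite("pics/"+n,cv2.resize(im,None,fx=s,fy=s,interpolation=cv2.INTER_CUBIC))
E
python3 - <<'E'
from h import *
ims=[]
for n in["side","top"]:
    c=camera(n); ims.append(c["image"])
    print(n,(-c["view"][:3,:3].T@c["view"][:3,3]).round(3),c["K"][0,0])
    for q in["lid","canister","bottle"]:
        for d in silhouettes(q,c):
            r=d["region"]; ys,xs=np.nonzero(r); print(q,round(d["conf"],2),np.round(d["bbox"]),xs.mean().round(1),ys.mean().round(1),r.sum())
im=np.hstack(ims)[...,::-1]
cv2.imwrite("pics/a.png",cv2.resize(im,(800,300),interpolation=cv2.INTER_AREA))
cv2.imwrite("pics/side.png",ims[0][...,::-1]);cv2.imwrite("pics/top.png",ims[1][...,::-1])
print(get_obs())
E
```

```text
side [0.359 0.679 0.76 ] 483.54683867177295
lid 0.91 [333. 243. 362. 271.] 342.7 258.1 634
lid 0.75 [313. 310. 384. 379.] 348.9 347.3 3220
lid 0.68 [228. 216. 275. 262.] 250.7 239.7 1474
canister 0.69 [217. 219. 293. 306.] 251.9 271.0 3842
bottle 0.76 [148. 158. 186. 236.] 166.2 199.0 2017
top [0.489 0.013 1.048] 419.5226095059418
lid 0.91 [244. 267. 268. 291.] 257.8 278.6 419
lid 0.58 [155. 277. 199. 329.] 175.2 297.9 1669
lid 0.56 [202. 190. 244. 226.] 219.7 207.1 1042
canister 0.62 [196. 184. 254. 241.] 225.3 212.4 1858
bottle 0.58 [244.  97. 274. 139.] 257.6 118.4 994
{'clock': 0.4, 'joint_pos': array([1.15404162e+00, 2.40769721e-01, 4.82737647e-03, 1.33519560e+00,
       3.20810265e-05, 1.57082469e+00]), 'joint_vel': array([ 0.00074162,  0.00014414,  0.00135803,  0.00119147,  0.00060256,
       -0.00100511]), 'tau': array([-1.12122859e-04, -3.71781349e+01,  2.52330244e+01,  5.34570674e-03,
        3.03418244e-05,  1.60346445e-06]), 'eef_pos': array([0.20235434, 0.45713018, 0.2311556 ]), 'tool_rot': array([ 2.06886504e-01,  9.78364935e-01, -1.63795501e-04, -5.10267124e-05]), 'ft_force': array([0.68308687, 0.13039013, 0.76741679]), 'ft_torque': array([-0.06670306,  0.02150302,  0.06729956]), 'grasp_force': 0.0, 'grip_width': 0.08567879993443127}
```

View pics/top.png

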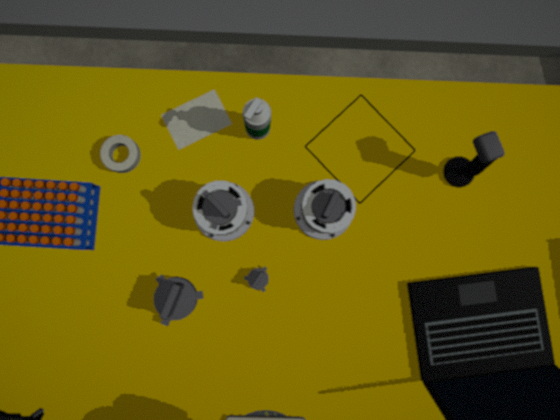

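View pics/side.png

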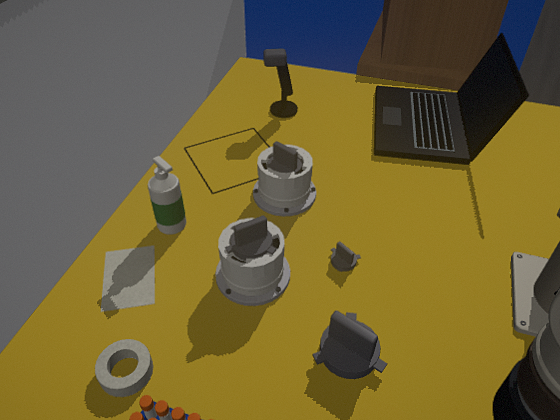

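The top view shows canisters at (224,210) and (325,209). A big lid at (176,298) and a small one at (258,279) lie on the desk and are look-alikes. In the side view the same canisters are at (252,258) and (286,178). The lid I want is on one of the two canisters, so I'll check closely.

```bash
python3 - <<'E'
from h import *
s=camera("side");t=camera("top")
a=cv2.resize(s["image"][130:310,210:325],None,fx=3.3,fy=3.3,interpolation=cv2.INTER_CUBIC)
b=cv2.resize(t["image"][170:250,185:365],None,fx=2.3,fy=2.3,interpolation=cv2.INTER_CUBIC)
im=np.zeros((600,800,3),np.uint8); im[:a.shape[0],:a.shape[1]]=a[:600]; im[:b.shape[0],382:382+b.shape[1]]=b[:, :418]
cv2.imwrite("pics/crop.png",im[...,::-1])
E
```

```text
(no output)
```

View pics/crop.png

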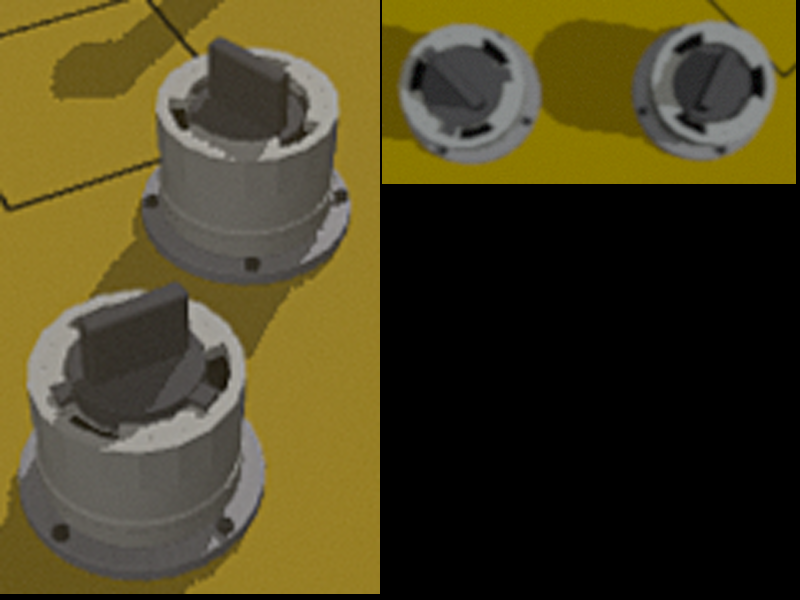

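The crop shows that the canister on the left in the top view (nearer one in the side view) has lugs lying on its collar, so its lid is the loose one. The other canister shows no lugs and is shut. Next I measure pose and height.

```bash
python3 - <<'E'
from h import *
s=camera("side");t=camera("top")
T=[(205.9,193.9),(227.6,215.7)];S=[(234.2,227.6),(265.5,217.3)]
for i,j in((0,0),(0,1),(1,0),(1,1)):
    P=tri([(s,*S[i]),(t,*T[j])]); print(i,j,P.round(4),np.round(proj(s,P)-S[i],1))
print(atz(t,223.5,210.5,.1),atz(t,325,209,.1))
# ortho warps
c0=atz(t,223,210,.1)
def ortho(c,z,h=.075,n=400):
    g=np.linspace(-h,h,n); X=np.zeros((n,n),np.float32);Y=X.copy()
    for a,dx in enumerate(g):
        for b,dy in enumerate(g): X[a,b],Y[a,b]=proj(c,[c0[0]-dx,c0[1]-dy,z])
    return cv2.remap(c["image"],X,Y,cv2.INTER_CUBIC)
im=np.hstack([ortho(t,.104),ortho(s,.104)])
for k in range(0,800,100)  : im[::4,k]=[0,255,0]
for k in range(0,400,100)  : im[k,::4]=[0,255,0]
print(c0)
cv2.imwrite("pics/ortho.png",im[...,::-1])
E
```

```text
0 0 [0.6083 0.1436 0.1514] [-0.4 -0.1]
0 1 [0.5933 0.1078 0.1179] [15.4  1. ]
1 0 [0.5792 0.1339 0.1836] [-14.8  -3. ]
1 1 [0.565  0.0964 0.145 ] [0.5 0.1]
[0.57938646 0.1099898  0.1       ] [ 0.58998154 -0.12033749  0.1       ]
[0.58048761 0.11116227 0.1       ]
```

View pics/ortho.png

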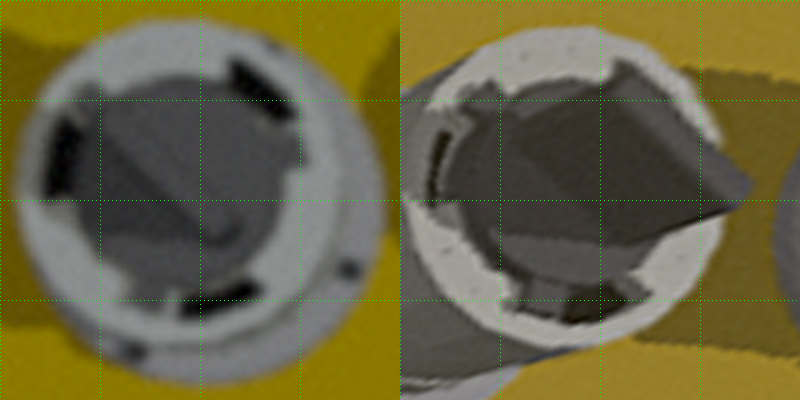

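Measured bar midpoint is about (0.587, 0.119) with its top at about 0.148. The bar (lid x) is at about 47°, the slots at about 79°, and home at about 21.6°. Moving above it.

Call:
{"fn": "drive_tool", "kwargs": {"increments": [[[24,-21,0],[0,0,4.4],1],[[24,-21,0],[0,0,4.4],1],[[24,-21,0],[0,0,4.4],1],[[24,-21,0],[0,0,4.4],1],[[24,-21,0],[0,0,4.4],1],[[24,-21,0],[0,0,4.4],1],[[24,-21,0],[0,0,4.4],1],[[24,-21,0],[0,0,4.4],1]]}}

```text
clock: 1.27
eef_pos: [0.3955, 0.288, 0.2315]
tool_rot: [-0.101, 0.995, 0.0, 0.0]
ft_force: [1.0, 0.9, 0.4]
grip_width: 0.0853
grasp_force: 0.0
```

Call:
{"fn": "drive_tool", "kwargs": {"increments": [[[24,-21,0],[0,0,4.4],1],[[24,-21,0],[0,0,4.4],1],[[24,-21,0],[0,0,4.4],1],[[24,-21,0],[0,0,4.4],1],[[24,-21,0],[0,0,4.4],1],[[24,-21,0],[0,0,4.4],1],[[24,-21,0],[0,0,4.4],1],[[24,-21,0],[0,0,4.4],1]]}}

```text
clock: 1.93
eef_pos: [0.5875, 0.1199, 0.2313]
tool_rot: [-0.397, 0.918, 0.0, 0.0]
ft_force: [-0.1, 0.6, 0.6]
grip_width: 0.0854
grasp_force: 0.0
```

Call:
{"fn": "drive_tool", "kwargs": {"increments": [[[0,0,0],[0,0,0],1],[[0,0,0],[0,0,0],1],[[0,0,0],[0,0,0],1]]}}

```text
clock: 2.18
eef_pos: [0.586, 0.1212, 0.2309]
tool_rot: [-0.394, 0.919, 0.0, -0.0]
ft_force: [0.1, 1.3, -0.0]
grip_width: 0.0854
grasp_force: 0.0
```

```bash
python3 - <<'E'
from h import *
o=get_obs();print(o["clock"],o["joint_pos"].round(3),o["eef_pos"],o["tool_rot"])
w=camera("wrist");save(w,"w1.png")
for z in(.1,.15):print(proj(w,[.587,.119,z]))
for d in silhouettes("lid",w):print(d["conf"],d["bbox"])
E
```

```text
2.1833 [ 0.204  0.441  0.291  1.421  0.    -0.607] [0.58604945 0.12115639 0.23093294] [-3.94428334e-01  9.18926535e-01  2.86053335e-04 -4.80581386e-04]
[277.40185059 191.62421768]
[276.9756293  213.34124422]
0.95 [216.5, 139.9, 338.3, 255.3]
0.93 [460.3, 36.2, 560.0, 164.5]
```

View pics/w1.png

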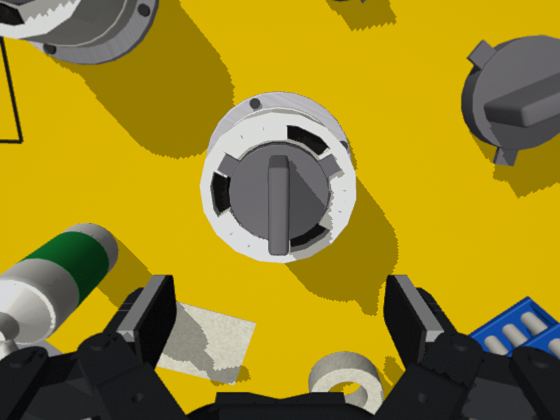

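The wrist view shows the lid centred at about (278,188). The bar runs (279,157)–(277,252), and lugs lie on the collar at (228,163) and (330,162). The slots are at (221,193), (306,137) and (312,238).

```bash
python3 - <<'E'
from h import *
w=camera("wrist")
A=atz(w,279,157,.15);B=atz(w,278,252,.15);print("bar",A,B,(A+B)/2,np.linalg.norm(A-B),np.degrees(np.arctan2(*(B-A)[1::-1])))
hsv=cv2.cvtColor(w["image"],cv2.COLOR_RGB2HSV);g=w["image"].max(2)
m=((hsv[...,1]<70)&(g>150)).astype(np.uint8)
cs=[atz(w,u,v,.1)[:2] for u,v in((200.5,187),(356,187),(278,263),(222,132),(334,241),(222,241))]
cs=np.array(cs);M=np.c_[2*cs,np.ones(len(cs))];s=np.linalg.lstsq(M,(cs**2).sum(1),rcond=None)[0]
C=s[:2];print("canister",C,np.sqrt(s[2]+C@C))
ang=lambda u,v,z:np.degrees(np.arctan2(*(atz(w,u,v,z)[:2]-C)[::-1])).round(1)
print("lugs",ang(228,163,.104),ang(330,161,.104),"slots",ang(221,193,.1),ang(304,137,.1),ang(308,240,.1))
# tri bar ends with top
t=camera("top")
P=[tri([(w,279,157),(t,227.6,215.7)]),tri([(w,278,252),(t,205.9,193.9)])];print(np.round(P,4))
P=[tri([(w,279,157),(t,227.6,215.7)]),tri([(w,278,252),(t,205.9,193.9)])]
q=get_obs()["tool_rot"];print("tool y",np.degrees(2*np.arctan2(q[1],q[0]))-90)
E
```

```text
bar [0.56017497 0.09378393 0.15      ] [0.60552581 0.14064769 0.15      ] [0.58285039 0.11721581 0.15      ] 0.06521434353024082 45.93994523866994
canister [0.58693905 0.12059936] 0.06176584391715042
lugs -76.3 169.9 slots -42.7 -157.9 77.7
[[0.5678 0.101  0.0964]
 [0.6115 0.1466 0.1327]]
tool y 136.60048462841834
```

Lateral alignment is good. Descending to TCP z ≈ 0.120 and closing.

Call:
{"fn": "drive_tool", "kwargs": {"increments": [[[0.5,-1,-20],[0,0,0],1],[[0,0,-20],[0,0,0],1],[[0,0,-20],[0,0,0],1],[[0,0,-20],[0,0,0],1],[[0,0,-20],[0,0,0],1],[[0,0,-11],[0,0,0],1],[[0,0,0],[0,0,0],1],[[0,0,0],[0,0,0],1]]}}

```text
clock: 3.05
eef_pos: [0.5865, 0.1206, 0.1204]
tool_rot: [-0.395, 0.919, 0.0, -0.0]
ft_force: [-0.4, 0.6, 0.6]
grip_width: 0.0853
grasp_force: 0.0
```

Call:
{"fn": "drive_tool", "kwargs": {"increments": [[[0,0,0],[0,0,0],0],[[0,0,0],[0,0,0],0],[[0,0,0],[0,0,0],0],[[0,0,0],[0,0,0],0],[[0,0,0],[0,0,0],0],[[0,0,0],[0,0,0],0],[[0,0,0],[0,0,0],0],[[0,0,0],[0,0,0],0]]}}

```text
clock: 3.72
eef_pos: [0.5873, 0.1202, 0.1208]
tool_rot: [-0.395, 0.919, -0.0, 0.0]
ft_force: [-1.1, 0.2, 2.4]
grip_width: 0.0131
grasp_force: 58.8
```

Call:
{"fn": "drive_tool", "kwargs": {"increments": [[[0,0,0],[0,0,4],0],[[0,0,0],[0,0,4],0],[[0,0,0],[0,0,4],0],[[0,0,0],[0,0,4],0],[[0,0,0],[0,0,4],0],[[0,0,0],[0,0,4],0],[[0,0,0],[0,0,4],0],[[0,0,0],[0,0,4],0]]}}

```text
clock: 4.38
eef_pos: [0.5865, 0.1201, 0.1197]
tool_rot: [-0.634, 0.773, 0.0, -0.001]
ft_force: [-0.1, 0.7, -1.6]
grip_width: 0.0133
grasp_force: 58.4
```

Call:
{"fn": "drive_tool", "kwargs": {"increments": [[[0,0,0],[0,0,0],0],[[0,0,0],[0,0,0],0],[[0,0,-1],[0,0,0],0],[[0,0,-1],[0,0,0],0],[[0,0,-1],[0,0,0],0],[[0,0,0],[0,0,0],0]]}}

```text
clock: 4.88
eef_pos: [0.5867, 0.1201, 0.1169]
tool_rot: [-0.633, 0.774, 0.0, -0.0]
ft_force: [-0.9, -0.0, -1.5]
grip_width: 0.0129
grasp_force: 58.4
```

Force stays near zero, so the lid is sinking in the slots. Continuing down.

Call:
{"fn": "drive_tool", "kwargs": {"increments": [[[0,0,-1.5],[0,0,0],0],[[0,0,-1.5],[0,0,0],0],[[0,0,-1.5],[0,0,0],0],[[0,0,-1.5],[0,0,0],0],[[0,0,-1],[0,0,0],0],[[0,0,0],[0,0,0],0],[[0,0,0],[0,0,0],0]]}}

```text
clock: 5.47
eef_pos: [0.5869, 0.1202, 0.1109]
tool_rot: [-0.633, 0.774, -0.0, 0.0]
ft_force: [-2.5, -0.9, 3.8]
grip_width: 0.013
grasp_force: 58.7
```

Call:
{"fn": "drive_tool", "kwargs": {"increments": [[[0,0,-0.5],[0,0,0],0],[[0,0,-0.5],[0,0,0],0],[[0,0,0],[0,0,0],0]]}}

```text
clock: 5.72
eef_pos: [0.5869, 0.1202, 0.1108]
tool_rot: [-0.633, 0.774, -0.0, 0.0]
ft_force: [-4.0, -1.2, 7.6]
grip_width: 0.0133
grasp_force: 59.7
```

```bash
python3 - <<'E'
from h import *
o=get_obs();print(o["clock"],o["ft_force"],o["ft_torque"],o["eef_pos"])
s=camera("side");save(s,"s2.png",(200,190,310,315),4.5)
E
```

```text
5.7167 [-4.01890661 -1.18217021  7.55850525] [-0.15291685  0.86185012 -0.04512454] [0.5869106  0.1201956  0.11082807]
```

View pics/s2.png

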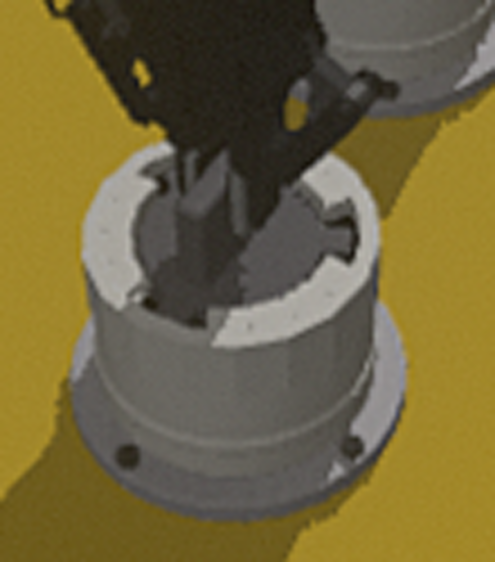

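The crop shows the lug sunk in its slot at (340,240), with the lid below the collar. Now turning clockwise while following the 3 mm sink.

Call:
{"fn": "drive_tool", "kwargs": {"increments": [[[0,0,0],[0,0,-4],0],[[0,0,-0.2],[0,0,-4],0],[[0,0,-0.2],[0,0,-4],0],[[0,0,-0.2],[0,0,-4],0],[[0,0,-0.2],[0,0,-4],0],[[0,0,-0.2],[0,0,-4],0]]}}

```text
clock: 6.27
eef_pos: [0.5889, 0.1207, 0.1108]
tool_rot: [-0.457, 0.89, -0.001, 0.003]
ft_force: [0.0, -0.0, 9.0]
grip_width: 0.0129
grasp_force: 59.9
```

Call:
{"fn": "drive_tool", "kwargs": {"increments": [[[0,0,-0.2],[0,0,-4],0],[[0,0,-0.2],[0,0,-4],0],[[0,0,-0.2],[0,0,-4],0],[[0,0,-0.2],[0,0,-4],0],[[0,0,-0.2],[0,0,-4],0],[[0,0,-0.2],[0,0,-4],0],[[0,0,0],[0,0,0],0]]}}

```text
clock: 6.85
eef_pos: [0.589, 0.1194, 0.1093]
tool_rot: [-0.262, 0.965, -0.001, 0.002]
ft_force: [0.1, -1.8, 8.2]
grip_width: 0.0133
grasp_force: 59.7
```

```bash
cat > st.py <<'E'
from h import *
o=get_obs();q=o["tool_rot"];print(o["clock"],o["ft_force"].round(1),o["ft_torque"].round(2),o["eef_pos"].round(4),"bar",(np.degrees(2*np.arctan2(q[1],q[0]))-180)%180,o["tau"].round(2),o["grip_width"])
E
python3 st.py
```

```text
6.85 [ 0.1 -1.8  8.2] [-0.62  0.19 -0.22] [0.589  0.1194 0.1093] bar 30.33359796318274 [  1.5  -43.41  21.08  -0.34   0.72   0.25] 0.013342800996208168
```

Call:
{"fn": "drive_tool", "kwargs": {"increments": [[[0,0,-0.2],[0,0,-2],0],[[0,0,-0.2],[0,0,-2],0],[[0,0,-0.2],[0,0,-2],0],[[0,0,0],[0,0,-2],0],[[0,0,0],[0,0,0],0],[[0,0,0],[0,0,0],0]]}}

```text
clock: 7.35
eef_pos: [0.5889, 0.1202, 0.1088]
tool_rot: [-0.196, 0.981, -0.001, 0.003]
ft_force: [-0.3, -1.3, 9.0]
grip_width: 0.0132
grasp_force: 60.1
```

```bash
python3 st.py
```

```text
7.35 [-0.3 -1.3  9. ] [-0.41  0.22  0.68] [0.5889 0.1202 0.1088] bar 22.613991652796585 [  0.1  -43.16  21.07  -0.4    0.47   0.68] 0.013162217947629212
```

Call:
{"fn": "drive_tool", "kwargs": {"increments": [[[0,0,0],[0,0,-1.5],0],[[0,0,0],[0,0,-1.5],0],[[0,0,0],[0,0,0],0]]}}

```text
clock: 7.6
eef_pos: [0.5886, 0.1202, 0.1088]
tool_rot: [-0.172, 0.985, -0.001, 0.002]
ft_force: [-0.6, -1.8, 8.2]
grip_width: 0.0128
grasp_force: 74.3
```

```bash
python3 st.py
```

```text
7.6 [-0.6 -1.8  8.2] [-0.55  0.26  1.78] [0.5886 0.1202 0.1088] bar 19.758961795517905 [ -0.62 -42.92  21.25  -0.62   0.61   1.93] 0.01276982516135608
```

Torque and grip force have risen, so it's against the stop. One more small push to seat it, then release and retreat.

Call:
{"fn": "drive_tool", "kwargs": {"increments": [[[0,0,0],[0,0,-1.5],0],[[0,0,0],[0,0,-1],0],[[0,0,0],[0,0,0],0],[[0,0,0],[0,0,0],0]]}}

```text
clock: 7.93
eef_pos: [0.5885, 0.1202, 0.1089]
tool_rot: [-0.152, 0.988, -0.001, 0.002]
ft_force: [-1.3, -4.4, 9.7]
grip_width: 0.0132
grasp_force: 94.8
```

```bash
python3 st.py
```

```text
7.9333 [-1.3 -4.4  9.7] [-0.59  0.28  2.57] [0.5885 0.1202 0.1089] bar 17.4389400104142 [ -1.05 -42.71  21.32  -0.77   0.74   2.57] 0.01318222387567127
```

Call:
{"fn": "drive_tool", "kwargs": {"increments": [[[0,0,0],[0,0,0],1],[[0,0,0],[0,0,0],1],[[0,0,0],[0,0,0],1],[[0,0,0],[0,0,0],1],[[0,0,0],[0,0,0],1],[[0,0,0],[0,0,0],1],[[0,0,0],[0,0,0],1],[[0,0,0],[0,0,0],1]]}}

```text
clock: 8.6
eef_pos: [0.5869, 0.1202, 0.1063]
tool_rot: [-0.148, 0.989, 0.0, -0.0]
ft_force: [-0.7, -0.1, -0.7]
grip_width: 0.0857
grasp_force: 0.0
```

Call:
{"fn": "drive_tool", "kwargs": {"increments": [[[0,0,15],[0,0,0],1],[[0,0,20],[0,0,0],1],[[0,0,20],[0,0,0],1],[[0,0,20],[0,0,0],1],[[0,0,20],[0,0,0],1],[[0,0,20],[0,0,0],1],[[0,0,0],[0,0,0],1],[[0,0,0],[0,0,0],1]]}}

```text
clock: 9.27
eef_pos: [0.5878, 0.1204, 0.2229]
tool_rot: [-0.148, 0.989, 0.0, 0.002]
ft_force: [-0.1, -0.6, -1.1]
grip_width: 0.0855
grasp_force: 0.0
```

```bash
python3 st.py; python3 - <<'E'
from h import *
w=camera("wrist");save(w,"w2.png")
for d in silhouettes("lid",w):print(d["conf"],d["bbox"])
E
```

```text
9.2667 [-0.1 -0.6 -1.1] [ 0.02 -0.01 -0.03] [0.5878 0.1204 0.2229] bar 17.018429718380673 [ -0.   -48.47  26.59   0.1   -0.     0.  ] 0.08548211298979619
0.9 [225.6, 141.2, 328.1, 253.1]
0.59 [414.1, 1.5, 528.8, 44.7]
```

View pics/w2.png

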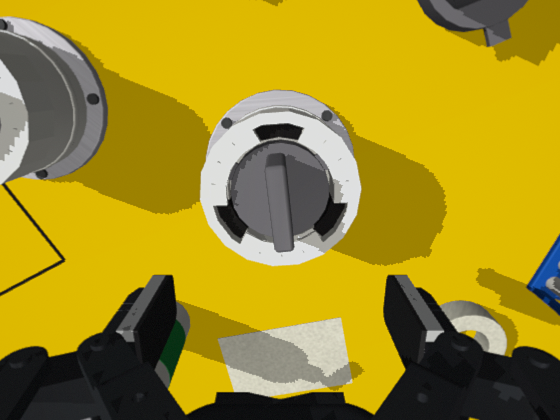

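Lugs are hidden, the slots show empty at (278,132), (232,224) and (328,220), and the bar runs (277,155)–(285,250). Checking bar angle against slots.

```bash
python3 - <<'E'
from h import *
w=camera("wrist")
A=atz(w,277,155,.137);B=atz(w,285,250,.137);print("bar",np.linalg.norm(A-B),np.degrees(np.arctan2(*(B-A)[1::-1])))
C=np.array([.587,.1203])
for u,v in((278,132),(231,222),(329,220)):print(np.degrees(np.arctan2(*(atz(w,u,v,.1)[:2]-C)[::-1])))
E
```

```text
bar 0.06578318923626747 21.661370958650064
-160.870926987203
-45.237771055575315
80.79945375004475
```

Bar is at 21.7° and home is about 21°, so the lid is home. Handing in.

```bash
python3 -c "
from workcell import job_done
print(job_done())"
```

```text
the job is handed in; nothing more can be done
None
```

The loose lid was turned back into its slots, then clockwise to its firm stop (bar at 21.7°, home about 21°) and released; I moved neither the shut canister nor the bottle, and handed the job in at about 9.3 s of the 32 s allowed.

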